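# Free the twine reel from its locking spindle

## Task

The reel of jute twine is wanted for stringing the onions. Draw it straight up off the spindle of its dispenser: a hidden cross pin on the spindle locks it until you have turned it to where it comes free, so feel for that place and do not wrench it. Then set the reel down gently, standing on its broad end, in the empty half of the wooden tray, let go, and leave the onion and garlic in the tray, the red scissors and the spice jar beside the tray where they are.

Things in the scene. Friction and masses are not known exactly. Their poses are not given: they have to be found in the camera images.
- reel: Loose cream plastic reel of jute twine, 94 mm tall, 0.12 to 0.26 kg; flanges of 72 mm diameter at heights 0 to 5 and 57 to 62 mm, twine of 66 mm diameter between them. Origin: centre of its underside; z up its axis. It starts upright on the dispenser's base, on the spindle's axis, locked. The top has a plain 16 mm hole for the spindle, with 2 mm of play all round.
- reel_neck (a point): On the reel's axis, 82 mm above its underside, in the middle of its ribbed round neck: 40 mm diameter, from the upper flange at 62 mm to the top at 94 mm. Grip and turn the reel here.
- reel_slot (a point): On the reel's axis, at its underside. The bottom plate, 5 mm thick, has a 16 mm hole crossed by a slot 31 x 12.6 mm along the reel's x axis. It passes the pin only within about 17 degrees of the pin's direction (8 if the reel is held over to one side), so a free place comes every half turn; elsewhere the reel turns freely, but rises only 3 mm, then stops hard. It never starts free.
- stand: Twine dispenser, fixed to the counter: round dark green base, 120 mm diameter, 16 mm high. Origin: centre of its underside; z up. A steel spindle of 12 mm diameter stands in its middle and does not turn. On its +x side, 52 mm from the axis, a wire thread guide stands 64 mm above the counter, lower than the reel's upper flange.
- spindle_tip (a point): Round tip of the spindle, 120 mm above the counter and 10 mm above the top of the seated reel. The reel is off when its underside is higher than this.
- spindle_pin (a point): On the spindle's axis, 26.5 mm above the counter: middle of the cross pin, 26 mm long and 5 mm thick, hidden inside the reel. Which way the pin points is not known and differs each time; the axes of this point do not tell it.
- tray: Open tray of pale wood, fixed, 150 mm (its x) by 230 mm (its y), 35 mm high, walls and floor 6 mm. Origin: centre of its underside, z up. A divider along its x halves it; each half is 138 mm by 106 mm inside. The half at +y holds the onion and the garlic, the half at -y is empty. (Over the back of the counter, 0.60 m and more ahead of the robot, a wall shelf hangs 0.5 m up.)
- tray_spot (a point): Middle of the floor of the tray's empty half, 6 mm above the counter; axes as the tray's.
- onion: Brown onion, 79 mm wide and 85 mm tall, in the full half of the tray. Origin: centre of its underside.
- garlic: Bulb of garlic, 60 mm wide and 58 mm tall, beside the onion. Origin: centre of its underside.
- scissors: Scissors with red handles, 199 x 87 x 9 mm, lying farther back on the counter. Origin: middle of the underside.
- spice_jar: Spice jar with a red lid, 46 mm in diameter, 96 mm tall, standing between the dispenser and the tray. Origin: centre of its underside.
Things that resemble listed ones, but are neither listed nor needed, are in the scene too. Leave any yellow look-alike of the stand alone.

How it is judged (in metres and radians):
On the way, in this order (a step that is already met when the one before it is completed fails the run):
1. the reel has been drawn up past the cross pin, still upright round the spindle (z of reel in the frame of stand above 0.034 m and horizontal distance between reel and stand below 0.006 m and angle between reel's own z axis and vertical below 0.15 rad), for 0.05 s.
2. the reel has been lowered in the gripper into the empty half of the tray, its underside less than 15 mm above the floor (not dropped) (z of reel in the frame of tray_spot below 0.015 m and y of reel in the frame of tray_spot between -0.03 and 0.03 m and contact force between the fingers and reel above 0.5 N), for 0.05 s.
At the end, for the whole second after the job is handed in: The reel stands upright (within 0.1 rad) and at rest on the floor of the tray's empty half (underside within 4 mm of the floor; within 50 mm of the middle along the tray's x and 30 mm along its y), released (z of reel in the frame of tray_spot below 0.004 m and angle between reel's own z axis and vertical below 0.1 rad and x of reel in the frame of tray_spot between -0.05 and 0.05 m and y of reel in the frame of tray_spot between -0.03 and 0.03 m and linear speed of reel below 0.02 m/s); the robot touches nothing.
It fails at once if the reel is wrenched: more than 60 N between the reel and the dispenser (contact force between reel and stand above 60 N).
It fails at once if the onion is shifted by more than 25 mm (distance of onion from where it was at the start of the episode above 0.025 m).
It fails at once if the garlic is shifted by more than 25 mm (distance of garlic from where it was at the start of the episode above 0.025 m).
It fails at once if the scissors is shifted by more than 25 mm (distance of scissors from where it was at the start of the episode above 0.025 m).
It fails at once if the spice jar is shifted by more than 25 mm (distance of spice_jar from where it was at the start of the episode above 0.025 m).
It also fails if it takes over 61 s, if anything falls off the work surface, if the arm or the gripper's body presses on something with over 40 N, if the wrist force passes 120 N, or if a joint passes its speed limit or range.

## Robot

A 6-joint arm with a two-finger parallel gripper is mounted at the origin on a cart in front of the work surface, level with it; the furniture and walls round the work are solid. World frame = base frame: x ahead of the robot, y to its left, z up, the work surface at z = 0. Lengths are in mm, angles in degrees, forces in N, time in s.
With the tool pointing down it reaches from about 300 to 850 mm from the base axis. Payload 4.2 kg.
Tool frame: the origin (TCP) lies between the finger pads; the fingertips stand 14 mm ahead of it and the grasp point (between the pads) lies 5 mm behind it; z points along the fingers, y is the line along which they close (so a half turn about z gives the same grasp; the last joint's range is limited). The gripper opens to 91 mm and grips with 3 to 60 N. Pads are 32 mm wide; open, the fingers measure 118 mm over their backs; the gripper's body (76 mm by 178 mm) begins 60 mm behind the grasp point.
Start: joints at [-73.568, 18.312, 89.639, -0, 72.044, -1.146], TCP at [173.658, -548.165, 227.976] pointing down, gripper open.
Joint ranges: [-177.97, 177.97], [-48.28, 115.42], [12.27, 149.76], [-77.06, 257.06], [2.81, 150.46], [-146.56, 146.56]. Speed limits (degrees/s): [147.25, 147.25, 180, 180, 180, 180].

## Interface

Orientations are given as [roll, pitch, yaw] about the fixed x, y, z axes, in that order (R = Rz(yaw) Ry(pitch) Rx(roll)).
In Python, from workcell import * gives the robot as it stands. The module is installed in compiled form; this text tells all that it offers.
- The arm moves only by the tool send_rows, never from a script. Its argument "deltas" is a list of rows, each a list of 2 entries, a list of its own where there are three numbers: the shift along the tool's x, y, z normalised to -1 to 1, where 1 is 0.5 m, then the turn, a rotation vector about the tool's x, y, z normalised to -1 to 1, where 1 is 0.5 rad. A call has 1 to 10 rows; each row shifts and turns the commanded pose from where the row before left it, along the tool's axes as they then stand; what a row does not reach is not made up. A row lasts 1/10 s, in which the tool goes at most 50 mm and 8.59 degrees, less where a joint would pass 70% of its speed; a pose out of reach is approached as far as the arm can. A call with a number of a shift or a turn outside -1 to 1 is refused whole. A call with a gripper value outside its range is refused whole. "grip" is the closure, from 0 (fully open) to 1 (shut), set as the call begins (left out, the last holds). The fingers move at their own pace and stop on an object; "grip_force" is the grip in N (left out, the last holds). Time passes only in rows, so rows that do not move let the fingers close. It gives the time, the measured TCP pose, the force, the opening and the grip force at its end, in the units of the state.
- state(): the state, without advancing time (a new reading comes with each control period).
- grab_frame(name): name is "scene" or "top"; returns the picture (480x640x3 uint8, red, green, blue); there is no depth.
- calibration(name): a dict with "mtx" (3x3 intrinsics, pixels), "R" (3x3) and "t" (3): a world point X has camera coordinates R X + t. Camera axes: x right, y down, z forward; pixel columns grow to the right and rows downward; lengths in mm; the calibration is good to about 2 mm. A picture is of the moment at which its call begins. calibration takes no time and is no camera call.
- job_done(): hands the job in; it is judged then, once.
Trained networks look in the newest picture that a camera, given by its name, has taken for a name from the list of things; names that differ only in an ending like _2 or _b are one class to them, and where a whole thing is asked for, a point or a joint stands for the part that bears it (a point fixed in the world has none). Each returns a list of dicts, best first, with "p" (0 to 1); they miss things now and then, are a little off and sometimes report something else, mostly with a low value. They report only what shows in the picture. A call takes as long as a camera call. They do not tell look-alikes from the thing itself.
- trace(camera, label): "pixels" (480x640 bool, what is visible of it) and "bbox" ([left, top, width, height] in pixels, round what is visible of it).
The state is a dict: "time_s": time; "qpos": joint angles; "qvel": joint speeds; "effort": joint torques, N m; "ee_pos": TCP position; "ee_rot": TCP orientation; "force": force on the tool from outside, world axes, zero at the start; "torque": the same for the moment, N m; "gripper_width": finger opening in mm; "gripper_force": force on a finger pad.
Only numpy, scipy, OpenCV 4.12 (cv2) and the standard library are available. Lean on these libraries where they do the work, as an engineer would, in place of code of your own. Each camera call takes 0.05 s, during which the arm holds its last target. There are 200 camera calls.

## Working session

There is one attempt and no reset: what is moved stays moved. The work goes in short steps, Python scripts to look and compute and a tool call to move; the robot and the scene stay as the last step left them, time stands still between calls to the robot, and variables do not carry over. Pictures are saved under pics/ and viewed, at most 10 in all, crops included, and the job is handed in when it is done.

Besides the shell and the picture viewer there is one more tool, called after ">>>" by a JSON object that holds its "api" and its "payload", one argument or row to a line. send_rows: Moves the arm, as the interface text tells. Scaled input: -1 to 1 covers 0.5 m each way for a shift and 0.5 rad each way for a turn. Its arguments: {"type":"object","properties":{"deltas":{"type":"array","items":{"type":"array"}},"grip":{"type":"number"},"grip_force":{"type":"number"}},"required":["deltas"]}

```bash
mkdir -p pics
python3 - <<'E'
from workcell import *
import cv2,numpy as np
for n in("scene","top"):
    im=grab_frame(n); cv2.imwrite(f"pics/{n}0.png",im[:,:,::-1])
    c=calibration(n); print(n,np.round(c["mtx"],1).tolist(),np.round(c["R"],4).tolist(),np.round(c["t"],1).tolist())
    for l in("reel","stand","tray","onion","spice_jar","scissors"):
        print(l,[(round(d["p"],2),d["bbox"]) for d in trace(n,l)])
s=state();print({k:np.round(v,3).tolist() for k,v in s.items()})
E
```

```text
scene [[576.2, 0.0, 317.7], [0.0, 576.2, 249.5], [0.0, 0.0, 1.0]] [[0.999, 0.0435, -0.0093], [0.0303, -0.8187, -0.5735], [-0.0325, 0.5726, -0.8192]] [-540.2, 6.1, 1260.6]
reel [(0.68, [267.8, 299.5, 36.9, 51.1])]
stand [(0.65, [240.0, 390.0, 72.1, 68.6])]
tray [(0.96, [267.5, 138.2, 67.6, 82.5])]
onion [(0.7, [295.7, 142.3, 33.7, 34.9])]
spice_jar [(0.94, [302.7, 233.3, 23.3, 40.9])]
scissors [(0.46, [349.0, 227.2, 8.2, 23.4])]
top [[544.9, 0.0, 313.2], [0.0, 544.9, 232.8], [0.0, 0.0, 1.0]] [[-0.005, -0.9995, -0.0316], [-0.9823, 0.0108, -0.1873], [0.1875, 0.0301, -0.9818]] [-6.7, 573.4, 1072.1]
reel [(0.82, [379.4, 256.5, 37.9, 37.5])]
stand [(0.78, [365.1, 248.0, 55.1, 56.7]), (0.63, [449.9, 250.4, 60.7, 56.2])]
tray [(0.6, [147.2, 231.1, 116.8, 88.0])]
onion [(0.83, [164.7, 241.5, 37.5, 35.6]), (0.31, [303.1, 238.5, 24.0, 28.2]), (0.3, [367.7, 244.8, 57.0, 62.6])]
spice_jar [(0.66, [302.1, 236.9, 25.6, 28.0]), (0.49, [154.7, 280.9, 24.5, 28.3])]
scissors [(0.78, [263.7, 185.5, 88.8, 39.8]), (0.32, [368.9, 247.7, 53.7, 56.4])]
{'time_s': 0.7, 'qpos': [-73.569, 18.31, 89.64, -0.001, 72.044, -1.147], 'qvel': [-0.045, 0.104, -0.064, 0.083, 0.024, 0.105], 'effort': [0.0, -41.222, -23.219, 0.073, 0.038, -0.0], 'ee_pos': [173.64, -548.159, 227.984], 'ee_rot': [179.994, 0.001, 17.578], 'force': [0.122, 0.017, 0.542], 'torque': [-0.019, 0.012, 0.051], 'gripper_force': 0.0, 'gripper_width': 91.253}
```

View pics/scene0.png

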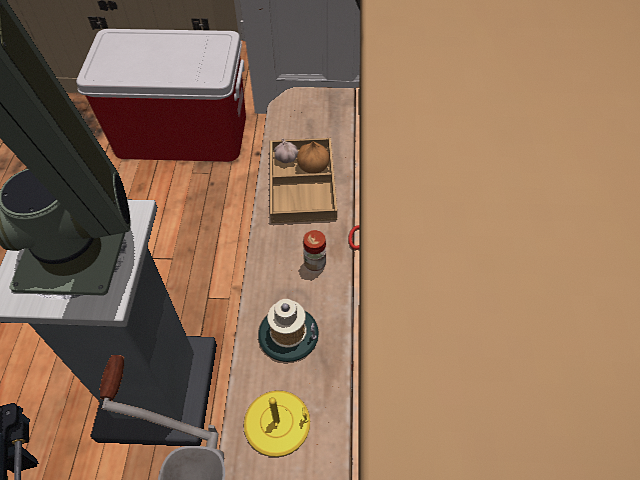

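View pics/top0.png

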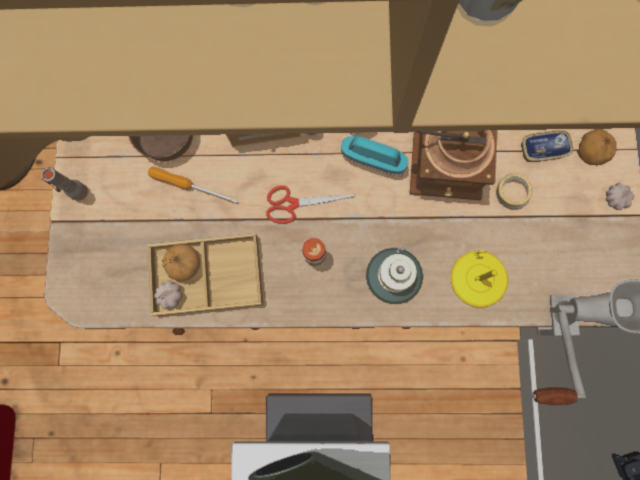

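The reel in the top picture is at (399,271), on the dark green base (394,275). The possible mix-ups are the yellow stand at (480,278), which has no reel, and the ring at (515,190). The jar is at (314,250) and the tray's empty half at (233,272). I choose the reel on the green base.

```bash
cat > h.py <<'E'
from workcell import *
import cv2,numpy as np
from scipy.optimize import minimize
def proj(n,P):
    c=calibration(n); q=np.asarray(P,float)@np.array(c["R"]).T+c["t"]; q=q@np.array(c["mtx"]).T
    return q[:,:2]/q[:,2:]
A=np.linspace(0,2*np.pi,60)
def circ(x,y,z,r): return np.c_[x+r*np.cos(A),y+r*np.sin(A),0*A+z]
def fill(n,parts,s=4):
    m=np.zeros((480*s,640*s),np.uint8)
    for P in parts: cv2.fillConvexPoly(m,cv2.convexHull(np.round((proj(n,P)+.5)*s).astype(np.int32)),1)
    return m
def iou(a,b): return (a&b).sum()/max(1,(a|b).sum())
def up(m,s=4): return cv2.resize(m.astype(np.uint8),None,fx=s,fy=s,interpolation=cv2.INTER_NEAREST)
def unproj(n,uv,z):
    c=calibration(n);R=np.array(c["R"]);d=R.T@np.linalg.solve(np.array(c["mtx"]),[*uv,1]);o=-R.T@np.array(c["t"])
    return o+d*(z-o[2])/d[2]
def fit(ms,model,x0,st=6):
    f=lambda p:-sum(iou(ms[n],fill(n,model(p))) for n in ms)
    S=np.vstack([x0]+[np.array(x0,float)+st*e for e in np.eye(len(x0))])
    r=minimize(f,x0,method="Nelder-Mead",options=dict(initial_simplex=S,xatol=.1,fatol=1e-4)); return r.x,r.fun
E
python3 - <<'E'
from h import *
for n in("scene","top"): grab_frame(n)
T=lambda n,l:up(trace(n,l)[0]["pixels"])
reel=lambda p,b=16:[np.vstack([circ(*p,b,36),circ(*p,b+62,36)]),np.vstack([circ(*p,b+62,20),circ(*p,b+94,20)])]
m={n:T(n,"reel") for n in("scene","top")}
x0=unproj("top",(398,272),90)[:2]
for k in(["top"],["scene"],["scene","top"]): print("reel",k,fit({n:m[n] for n in k},reel,x0))
base=lambda p:[np.vstack([circ(*p,0,60),circ(*p,16,60)])]+reel(p)
# green base: dark pixels in top
im=grab_frame("top");hsv=cv2.cvtColor(im,cv2.COLOR_RGB2HSV)
ms=trace("top","stand")[0]["pixels"]|trace("top","reel")[0]["pixels"]
print("stand",fit({"top":up(ms)},base,x0))
a=np.radians
def tray(p):
    c,s=np.cos(p[2]/50),np.sin(p[2]/50);R=np.array([[c,-s],[s,c]])
    q=np.array([[75,115],[75,-115],[-75,-115],[-75,115]])@R.T+p[:2]
    return [np.vstack([np.c_[q,0*q[:,0]],np.c_[q,35+0*q[:,0]]])]
t0=[*unproj("top",(205,275),35)[:2],0]
for k in(["top"],["scene"],["scene","top"]):
    ms={n:T(n,"tray") for n in k}
    for n in k:
        for l in("onion","garlic"):
            t=trace(n,l)
            if t: ms[n]|=up(t[0]["pixels"])
    x,f=fit(ms,tray,t0); c,s=np.cos(x[2]/50),np.sin(x[2]/50)
    print("tray",k,x,f,"yaw",np.degrees(x[2]/50),"spot",x[0]+56*s,x[1]-56*c)
for l,r,h in(("onion",40,40),("garlic",30,28),("spice_jar",23,96)):
    b=trace("top",l)[0]["bbox"];print(l,unproj("top",(b[0]+b[2]/2,b[1]+b[3]/2),h))
cv2.imwrite("pics/crop.png",cv2.resize(im[220:330,140:530],None,fx=2,fy=2,interpolation=cv2.INTER_CUBIC)[:,:,::-1])
E
```

```text
reel ['top'] (array([ 486.31751857, -178.53016908]), np.float64(-0.0))
reel ['scene'] (array([ 488.68202766, -179.41968677]), np.float64(-0.9018459977364087))
reel ['scene', 'top'] (array([ 488.68202766, -179.41968677]), np.float64(-0.9018459977364087))Traceback (most recent call last):
  File "<stdin>", line 11, in <module>
IndexError: list index out of range
```

```bash
cat >> h.py <<'E'
def T(n,l,uv,tol=30):
    for i in range(4):
        if i: grab_frame(n)
        for d in trace(n,l):
            b=d["bbox"]
            if np.hypot(b[0]+b[2]/2-uv[0],b[1]+b[3]/2-uv[1])<tol: return up(d["pixels"])
    print("missed",n,l); return np.zeros((1920,2560),np.uint8)
reel=lambda p,b=16:[np.vstack([circ(*p,b,36),circ(*p,b+62,36)]),np.vstack([circ(*p,b+62,20),circ(*p,b+94,20)])]
E
python3 - <<'E'
from h import *
im=grab_frame("top");grab_frame("scene")
cv2.imwrite("pics/crop.png",cv2.resize(im[220:330,140:530],None,fx=2,fy=2,interpolation=cv2.INTER_CUBIC)[:,:,::-1])
x0=unproj("top",(398,272),90)[:2]
r=T("top","reel",(398,275),12)
print("reel top",fit({"top":r},reel,x0))
base=lambda p:[np.vstack([circ(*p,0,60),circ(*p,16,60)])]+reel(p)
print("stand",fit({"top":T("top","stand",(394,276),15)|r},base,x0))
def tray(p):
    c,s=np.cos(p[2]/50),np.sin(p[2]/50);R=np.array([[c,-s],[s,c]])
    q=np.array([[75,115],[75,-115],[-75,-115],[-75,115]])@R.T+p[:2]
    return [np.vstack([np.c_[q,0*q[:,0]],np.c_[q,35+0*q[:,0]]])]
t0=[*unproj("top",(205,275),35)[:2],0]
C={"top":dict(tray=(205,275),onion=(181,262),garlic=(168,295)),"scene":dict(tray=(302,180),onion=(313,158),garlic=(286,151))}
for n in C:
    m=sum((T(n,l,C[n][l])>0) for l in C[n])
    m=cv2.morphologyEx((m>0).astype(np.uint8),cv2.MORPH_CLOSE,np.ones((25,25)))
    if n=="scene": onl=m
    x,f=fit({n:m},tray,t0); c,s=np.cos(x[2]/50),np.sin(x[2]/50)
    print("tray",n,x,f,"yaw",np.degrees(x[2]/50),"spot",x[0]+56*s,x[1]-56*c)
for l,uv,h in(("onion",(181,262),40),("garlic",(168,295),28),("jar",(314,248),96)): print(l,unproj("top",uv,h))
E
```

```text
reel top (array([ 490.02667872, -180.28640265]), np.float64(-0.9389098243193037))
stand (array([ 489.1656898 , -181.14553315]), np.float64(-0.9163771357860169))
tray top [494.05962503 218.73875002   4.89359188] -0.9833197876235255 yaw 5.607643224753643 spot 499.5317020794366 163.0067451004989
tray scene [493.00536918 218.35856319   4.59359794] -0.9750057484479191 yaw 5.263875494588158 spot 498.142964470656 162.5947298018506
onion [517.01332253 265.61817963  40.        ]
garlic [449.46224149 293.48177     28.        ]
jar [534.71874514 -14.00528227  96.        ]
```

View pics/crop.png

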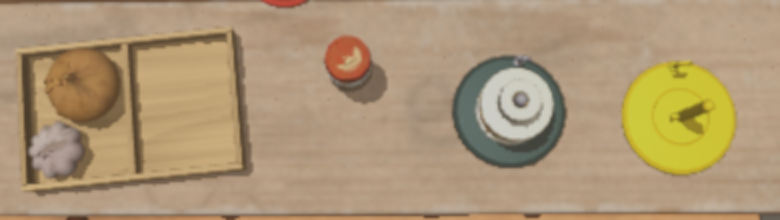

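The crop shows the white reel on the dark green base at crop pixel (520,103), with the thread guide behind it. The yellow stand is separate at (680,117). A crank handle shows near my path, at top (556,397) and scene (113,378), so I'll triangulate its height.

Run:
```python
from h import *
def tri(a,b):
    P=[np.array(calibration(n)["mtx"])@np.c_[calibration(n)["R"],calibration(n)["t"]] for n in("scene","top")]
    X=cv2.triangulatePoints(P[0],P[1],np.float64(a).reshape(2,1),np.float64(b).reshape(2,1)).ravel();return X[:3]/X[3]
print(tri((113,378),(556,397)),tri((212,437),(563,308)))
```

```text
[ 271.32139673 -392.24639541  271.21089042] [ 409.29008395 -446.2282356   198.61859913]
```

The handle stands about 271 mm high, right on the straight path, so I'll rise first.

>>> {"api": "send_rows", "payload": {
  "deltas": [
    [[0, 0, -0.09], [0, 0, 0]],
    [[0, 0, -0.09], [0, 0, 0]],
    [[0, 0, -0.09], [0, 0, 0]],
    [[0, 0, -0.09], [0, 0, 0]],
    [[0, 0, -0.04], [0, 0, 0]],
    [[0, 0, 0], [0, 0, 0]]
  ],
  "grip": 0
}}

```text
time_s: 2.15
ee_pos: [173.9, -549.0, 431.7]
ee_rot: [179.6, 0.0, 17.6]
force: [0.3, 0.5, -0.8]
gripper_width: 91.5
gripper_force: 0.0
```

>>> {"api": "send_rows", "payload": {
  "deltas": [
    [[0.082, -0.051, 0], [0, 0, 0]],
    [[0.082, -0.051, 0], [0, 0, 0]],
    [[0.082, -0.051, 0], [0, 0, 0]],
    [[0.082, -0.051, 0], [0, 0, 0]],
    [[0.082, -0.051, 0], [0, 0, 0]],
    [[0.082, -0.051, 0], [0, 0, 0]],
    [[0.082, -0.051, 0], [0, 0, 0]],
    [[0.082, -0.051, 0], [0, 0, 0]],
    [[0.082, -0.051, 0], [0, 0, 0]],
    [[0.086, -0.051, 0], [0, 0, 0]]
  ]
}}

```text
time_s: 3.15
ee_pos: [489.8, -178.8, 426.2]
ee_rot: [-179.9, 0.1, 17.6]
force: [-0.1, -0.4, -0.0]
gripper_width: 91.2
gripper_force: 0.0
```

>>> {"api": "send_rows", "payload": {
  "deltas": [
    [[0, 0, 0.05], [0, 0, 0.28]],
    [[0, 0, 0.05], [0, 0, 0.28]],
    [[0, 0, 0.05], [0, 0, 0.28]],
    [[0, 0, 0.05], [0, 0, 0.28]],
    [[0, 0, 0.05], [0, 0, 0.28]],
    [[0, 0, 0.05], [0, 0, 0.28]],
    [[0, 0, 0.05], [0, 0, 0]],
    [[0, 0, 0.05], [0, 0, 0]],
    [[0, 0, 0], [0, 0, 0]]
  ]
}}

```text
time_s: 4.05
ee_pos: [486.2, -179.4, 223.1]
ee_rot: [179.9, 0.6, -30.6]
force: [-0.1, -0.3, 0.1]
gripper_width: 91.4
gripper_force: 0.0
```

>>> {"api": "send_rows", "payload": {
  "deltas": [
    [[0, 0, 0], [0, 0, 0]],
    [[0, 0, 0], [0, 0, 0]]
  ]
}}

```text
time_s: 4.25
ee_pos: [489.9, -180.8, 228.9]
ee_rot: [-180.0, -0.1, -30.5]
force: [0.1, 0.1, 0.3]
gripper_width: 91.0
gripper_force: 0.0
```

Run:
```python
from h import *
im=grab_frame("scene");s=state();print(s["ee_pos"],s["ee_rot"],np.round(s["qpos"],1))
# where the TCP and grasp point should show
print(proj("scene",[s["ee_pos"]]))
cv2.imwrite("pics/s1.png",cv2.resize(im[200:400,180:400],None,fx=3,fy=3)[:,:,::-1])
```

```text
[ 490.05502505 -180.89825573  229.14519655] [-1.79980892e+02 -1.39712998e-01 -3.05510340e+01] [-21.5  13.5  96.4  -0.   70.   99. ]
[[281.10565646 272.22271991]]
```

View pics/s1.png

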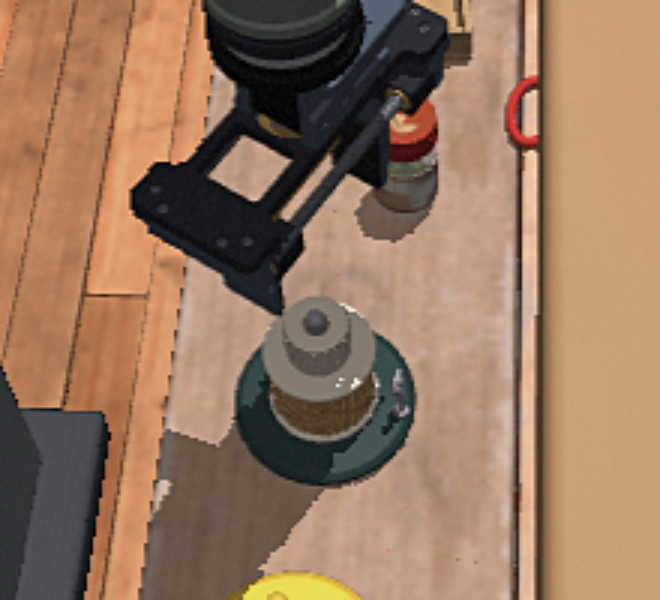

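The gripper hangs over the reel, whose tip is at crop pixel (315,320), and clear of the jar at (405,150). I'll go down to the neck and close lightly.

>>> {"api": "send_rows", "payload": {
  "deltas": [
    [[0, 0, 0.05], [0, 0, 0]],
    [[0, 0, 0.05], [0, 0, 0]],
    [[0, 0, 0.05], [0, 0, 0]],
    [[0, 0, 0.05], [0, 0, 0]],
    [[0, 0, 0.04], [0, 0, 0]],
    [[0, 0, 0.024], [0, 0, 0]],
    [[0, 0, 0], [0, 0, 0]],
    [[0, 0, 0], [0, 0, 0]]
  ]
}}

```text
time_s: 5.1
ee_pos: [490.2, -181.0, 96.9]
ee_rot: [-180.0, -0.1, -30.6]
force: [-0.0, 0.6, -0.5]
gripper_width: 91.5
gripper_force: 0.0
```

>>> {"api": "send_rows", "payload": {
  "deltas": [
    [[0, 0, 0], [0, 0, 0]],
    [[0, 0, 0], [0, 0, 0]],
    [[0, 0, 0], [0, 0, 0]],
    [[0, 0, 0], [0, 0, 0]],
    [[0, 0, 0], [0, 0, 0]],
    [[0, 0, 0], [0, 0, 0]],
    [[0, 0, 0], [0, 0, 0]],
    [[0, 0, 0], [0, 0, 0]],
    [[0, 0, 0], [0, 0, 0]],
    [[0, 0, 0], [0, 0, 0]]
  ],
  "grip": 1,
  "grip_force": 15
}}

```text
time_s: 6.1
ee_pos: [489.5, -180.6, 95.9]
ee_rot: [-180.0, -0.0, -30.5]
force: [0.9, 0.2, 0.0]
gripper_width: 39.2
gripper_force: 15.0
```

Gripped at 39 mm, with little side force. I'll lift gently to feel the stop.

>>> {"api": "send_rows", "payload": {
  "deltas": [
    [[0, 0, -0.004], [0, 0, 0]],
    [[0, 0, 0], [0, 0, 0]],
    [[0, 0, 0], [0, 0, 0]]
  ]
}}

```text
time_s: 6.4
ee_pos: [489.3, -180.7, 97.9]
ee_rot: [180.0, 0.0, -30.5]
force: [0.8, -1.0, -1.3]
gripper_width: 39.4
gripper_force: 15.0
```

>>> {"api": "send_rows", "payload": {
  "deltas": [
    [[0, 0, -0.004], [0, 0, 0]],
    [[0, 0, 0], [0, 0, 0]],
    [[0, 0, 0], [0, 0, 0]]
  ]
}}

```text
time_s: 6.7
ee_pos: [488.9, -180.4, 99.1]
ee_rot: [180.0, 0.1, -30.6]
force: [0.6, 0.5, -8.8]
gripper_width: 39.3
gripper_force: 15.0
```

>>> {"api": "send_rows", "payload": {
  "deltas": [
    [[0, 0, 0], [0, 0, -0.2]],
    [[0, 0, 0], [0, 0, -0.2]],
    [[0, 0, 0], [0, 0, 0]],
    [[0, 0, 0], [0, 0, 0]]
  ]
}}

```text
time_s: 7.1
ee_pos: [489.1, -180.3, 99.2]
ee_rot: [-180.0, 0.1, -19.2]
force: [2.0, 1.5, -11.7]
gripper_width: 39.3
gripper_force: 15.0
```

>>> {"api": "send_rows", "payload": {
  "deltas": [
    [[0, 0, 0], [0, 0, -0.2]],
    [[0, 0, 0], [0, 0, -0.2]],
    [[0, 0, 0], [0, 0, 0]],
    [[0, 0, 0], [0, 0, 0]]
  ]
}}

```text
time_s: 7.5
ee_pos: [489.1, -180.2, 99.3]
ee_rot: [-180.0, 0.1, -7.8]
force: [2.6, 1.7, -14.7]
gripper_width: 39.3
gripper_force: 15.0
```

>>> {"api": "send_rows", "payload": {
  "deltas": [
    [[0, 0, 0.001], [0, 0, -0.2]],
    [[0, 0, 0], [0, 0, -0.2]],
    [[0, 0, 0], [0, 0, 0]],
    [[0, 0, 0], [0, 0, 0]]
  ]
}}

```text
time_s: 7.9
ee_pos: [489.3, -180.3, 99.3]
ee_rot: [-180.0, 0.0, 3.6]
force: [2.5, 3.0, -12.5]
gripper_width: 39.4
gripper_force: 15.0
```

>>> {"api": "send_rows", "payload": {
  "deltas": [
    [[0, 0, 0], [0, 0, -0.2]],
    [[0, 0, 0], [0, 0, -0.2]],
    [[0, 0, 0], [0, 0, 0]],
    [[0, 0, 0], [0, 0, 0]]
  ]
}}

```text
time_s: 8.3
ee_pos: [489.8, -180.2, 99.4]
ee_rot: [-180.0, -0.1, 15.1]
force: [3.0, 4.2, -12.9]
gripper_width: 39.3
gripper_force: 15.0
```

>>> {"api": "send_rows", "payload": {
  "deltas": [
    [[0.002, -0.002, 0], [0, 0, -0.2]],
    [[0, 0, 0], [0, 0, -0.2]],
    [[0, 0, 0], [0, 0, 0]],
    [[0, 0, 0], [0, 0, 0]]
  ]
}}

```text
time_s: 8.7
ee_pos: [490.0, -179.5, 99.5]
ee_rot: [180.0, 0.0, 26.6]
force: [2.2, 2.7, -11.6]
gripper_width: 39.2
gripper_force: 15.0
```

```bash
python3 -c "
from workcell import *
s=state();print(s['torque'],s['force'],s['qpos'],s['ee_pos'])"
```

```text
[ 0.38074957 -0.37716028 -0.03262569] [  2.23733108   2.68392684 -11.55433891] [-2.13693545e+01  2.03964023e+01  1.07105654e+02 -1.95323189e-02
  5.25083522e+01  4.20842331e+01] [ 489.96372633 -179.45688195   99.47710632]
```

Still locked, but the side force is lower. I'll keep turning.

>>> {"api": "send_rows", "payload": {
  "deltas": [
    [[0, 0, 0], [0, 0, -0.2]],
    [[0, 0, 0], [0, 0, -0.2]],
    [[0, 0, 0], [0, 0, 0]],
    [[0, 0, 0], [0, 0, 0]]
  ]
}}

```text
time_s: 9.1
ee_pos: [489.7, -179.1, 99.5]
ee_rot: [-179.9, 0.0, 38.0]
force: [0.9, 3.5, -10.2]
gripper_width: 39.0
gripper_force: 15.0
```

>>> {"api": "send_rows", "payload": {
  "deltas": [
    [[0, 0, 0], [0, 0, -0.2]],
    [[0, 0, 0], [0, 0, -0.2]],
    [[0, 0, 0], [0, 0, 0]],
    [[0, 0, 0], [0, 0, 0]]
  ]
}}

```text
time_s: 9.5
ee_pos: [489.6, -178.7, 99.6]
ee_rot: [-179.9, -0.0, 49.5]
force: [0.3, 5.4, -8.5]
gripper_width: 39.2
gripper_force: 15.0
```

>>> {"api": "send_rows", "payload": {
  "deltas": [
    [[0.002, -0.0015, -0.001], [0, 0, -0.2]],
    [[0, 0, 0], [0, 0, -0.2]],
    [[0, 0, 0], [0, 0, 0]],
    [[0, 0, 0], [0, 0, 0]]
  ]
}}

```text
time_s: 9.9
ee_pos: [489.7, -178.4, 100.7]
ee_rot: [-180.0, 0.1, 60.9]
force: [-3.0, 2.4, -0.7]
gripper_width: 39.1
gripper_force: 15.0
```

The vertical force has vanished. I'll test with a little lift.

>>> {"api": "send_rows", "payload": {
  "deltas": [
    [[0, 0, -0.005], [0, 0, 0]],
    [[0, 0, 0], [0, 0, 0]],
    [[0, 0, 0], [0, 0, 0]]
  ]
}}

```text
time_s: 10.2
ee_pos: [489.6, -178.4, 102.9]
ee_rot: [-180.0, 0.1, 61.1]
force: [-4.3, 1.9, 1.4]
gripper_width: 39.3
gripper_force: 15.0
```

>>> {"api": "send_rows", "payload": {
  "deltas": [
    [[-0.001, -0.0018, -0.005], [0, 0, -0.06]],
    [[0, 0, -0.005], [0, 0, 0]],
    [[0, 0, 0], [0, 0, 0]],
    [[0, 0, 0], [0, 0, 0]]
  ],
  "grip_force": 20
}}

```text
time_s: 10.6
ee_pos: [489.8, -178.7, 108.0]
ee_rot: [179.9, 0.0, 62.8]
force: [-1.6, 0.7, 0.0]
gripper_width: 39.1
gripper_force: 20.0
```

>>> {"api": "send_rows", "payload": {
  "deltas": [
    [[0, 0, -0.01], [0, 0, 0]],
    [[0, 0, -0.01], [0, 0, 0]],
    [[0, 0, 0], [0, 0, 0]],
    [[0, 0, 0], [0, 0, 0]]
  ]
}}

```text
time_s: 11.0
ee_pos: [489.6, -178.4, 117.9]
ee_rot: [179.9, -0.0, 62.8]
force: [-1.1, 0.1, -0.7]
gripper_width: 38.8
gripper_force: 20.0
```

Run:
```python
from h import *
im=grab_frame("scene");s=state();print(s["ee_pos"],s["force"],s["torque"])
cv2.imwrite("pics/s2.png",cv2.resize(im[230:390,220:380],None,fx=3.5,fy=3.5)[:,:,::-1])
```

```text
[ 489.605307   -178.35889972  117.76763581] [-0.40435954 -0.57594865 -0.06601173] [0.01630891 0.15039578 0.0015794 ]
```

View pics/s2.png

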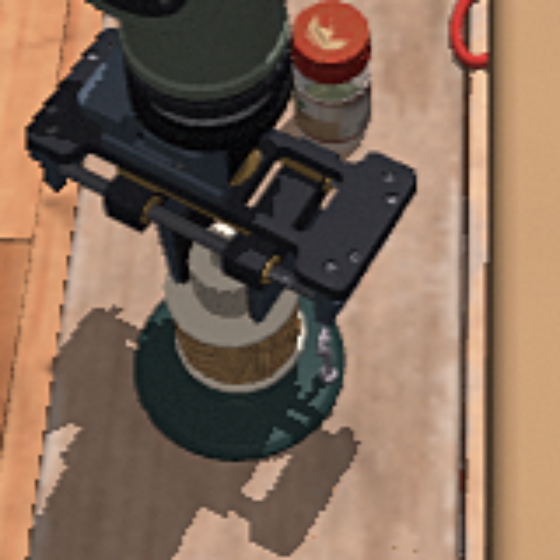

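Run:
```python
from h import *
print("tip",proj("scene",[[489,-180,120]]))
for z in(16,19,30,36,38): 
    q=proj("scene",circ(489.5,-179,z,36));f=proj("scene",circ(489.5,-179,z+62,36));print(z,"bottom v",q[:,1].max(),"flange left/right",f[:,0].min(),f[:,0].max(),f[:,1].max(), "top centre",proj("scene",[[489.5,-179,z+94]]))
```

```text
tip [[284.26303485 304.40515286]]
16 bottom v 347.0802533141428 flange left/right 266.615434502252 305.0564541699015 332.39710643394164 top centre [[284.88957565 306.64913309]]
19 bottom v 346.40082655143203 flange left/right 266.4837532148365 305.0126176549978 331.6507796547201 top centre [[284.7973832  305.83855843]]
30 bottom v 343.883549800354 flange left/right 265.9957316314283 304.85015750141855 328.8842493473999 top centre [[284.45561871 302.83369563]]
36 bottom v 342.4929801723217 flange left/right 265.72604734350205 304.7603818779467 327.3550508599922 top centre [[284.26669511 301.17264101]]
38 bottom v 342.0266711571427 flange left/right 265.63559698303635 304.73027188253053 326.8421048379025 top centre [[284.20332147 300.61544708]]
```

The reel's lower rim is at row ~341, which matches an underside at about 38 mm, so it has passed the pin. I'll draw it straight up off the spindle.

>>> {"api": "send_rows", "payload": {
  "deltas": [
    [[0, 0, -0.02], [0, 0, 0]],
    [[0, 0, -0.02], [0, 0, 0]],
    [[0, 0, -0.02], [0, 0, 0]],
    [[0, 0, -0.02], [0, 0, 0]],
    [[0, 0, -0.03], [0, 0, 0]],
    [[0, 0, -0.03], [0, 0, 0]],
    [[0, 0, -0.04], [0, 0, 0]],
    [[0, 0, -0.04], [0, 0, 0]],
    [[0, 0, -0.03], [0, 0, 0]],
    [[0, 0, 0], [0, 0, 0]]
  ],
  "grip_force": 25
}}

```text
time_s: 12.05
ee_pos: [490.6, -178.7, 245.5]
ee_rot: [179.6, -0.0, 62.8]
force: [0.1, 0.1, -0.9]
gripper_width: 39.1
gripper_force: 25.0
```

>>> {"api": "send_rows", "payload": {
  "deltas": [
    [[0, 0, 0], [0, 0, -0.2]],
    [[0, 0, 0], [0, 0, -0.2]],
    [[0, 0, 0], [0, 0, -0.2]],
    [[0, 0, 0], [0, 0, -0.2]],
    [[0, 0, 0], [0, 0, -0.2]],
    [[0, 0, 0], [0, 0, -0.13]],
    [[0, 0, 0], [0, 0, 0]],
    [[0, 0, 0], [0, 0, 0]]
  ]
}}

```text
time_s: 12.85
ee_pos: [489.0, -178.1, 242.1]
ee_rot: [-180.0, -0.0, 95.1]
force: [0.2, 0.8, -1.4]
gripper_width: 39.1
gripper_force: 25.0
```

>>> {"api": "send_rows", "payload": {
  "deltas": [
    [[0.04, 0.005, 0], [0, 0, 0]],
    [[0.08, 0.009, 0], [0, 0, 0]],
    [[0.08, 0.009, 0], [0, 0, 0]],
    [[0.08, 0.01, 0], [0, 0, 0]],
    [[0.08, 0.01, 0], [0, 0, 0]],
    [[0.08, 0.01, 0], [0, 0, 0]],
    [[0.08, 0.01, 0], [0, 0, 0]],
    [[0.08, 0.01, 0], [0, 0, 0]],
    [[0.05, 0.005, 0], [0, 0, 0]],
    [[0.028, 0.003, 0], [0, 0, 0]]
  ]
}}

```text
time_s: 13.85
ee_pos: [498.5, 165.1, 242.2]
ee_rot: [-180.0, -0.0, 95.3]
force: [-0.8, -0.5, -1.5]
gripper_width: 38.6
gripper_force: 25.0
```

>>> {"api": "send_rows", "payload": {
  "deltas": [
    [[0, 0, 0], [0, 0, 0]],
    [[0, 0, 0], [0, 0, 0]],
    [[0, 0, 0], [0, 0, 0]]
  ]
}}

```text
time_s: 14.15
ee_pos: [498.7, 161.8, 242.4]
ee_rot: [-180.0, 0.0, 95.1]
force: [0.6, 0.0, -2.1]
gripper_width: 38.8
gripper_force: 25.0
```

Run:
```python
from h import *
im=grab_frame("scene");s=state();print(s["ee_pos"],s["ee_rot"],s["force"],s["gripper_width"])
for b in(155,160,165): print(b,proj("scene",circ(*s["ee_pos"][:2],b,36))[:,1].max())
cv2.imwrite("pics/s3.png",cv2.resize(im[60:240,220:400],None,fx=3.2,fy=3.2)[:,:,::-1])
```

```text
[498.69612632 161.81452582 242.44121183] [-1.79993135e+02  3.16117975e-02  9.51113971e+01] [ 0.32378003 -0.75678971 -1.73122035] 38.97435126592282
155 166.79577015739628
160 165.11622026096325
165 163.4250226973844
```

View pics/s3.png

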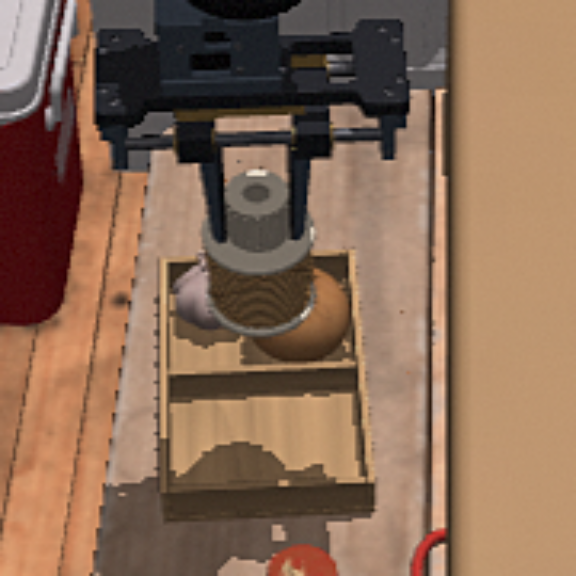

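The reel hangs upright, with its lower rim at row ~165 (underside about 161 mm), over the line of the empty half. Contact is expected at TCP z of about 87 mm.

>>> {"api": "send_rows", "payload": {
  "deltas": [
    [[0, 0, 0.03], [0, 0, 0]],
    [[0, 0, 0.05], [0, 0, 0]],
    [[0, 0, 0.05], [0, 0, 0]],
    [[0, 0, 0.05], [0, 0, 0]],
    [[0, 0, 0.05], [0, 0, 0]],
    [[0, 0, 0.03], [0, 0, 0]],
    [[0, 0, 0.02], [0, 0, 0]],
    [[0, 0, 0.01], [0, 0, 0]],
    [[0, 0, 0], [0, 0, 0]],
    [[0, 0, 0], [0, 0, 0]]
  ]
}}

```text
time_s: 15.2
ee_pos: [499.3, 163.1, 98.2]
ee_rot: [179.9, -0.0, 95.2]
force: [0.0, -0.9, -1.4]
gripper_width: 38.9
gripper_force: 25.0
```

>>> {"api": "send_rows", "payload": {
  "deltas": [
    [[0, 0, 0.004], [0, 0, 0]],
    [[0, 0, 0.004], [0, 0, 0]],
    [[0, 0, 0.002], [0, 0, 0]],
    [[0, 0, 0], [0, 0, 0]],
    [[0, 0, 0], [0, 0, 0]]
  ]
}}

```text
time_s: 15.7
ee_pos: [498.7, 163.1, 92.5]
ee_rot: [180.0, 0.0, 95.2]
force: [-0.2, -0.5, -2.0]
gripper_width: 38.6
gripper_force: 25.0
```

>>> {"api": "send_rows", "payload": {
  "deltas": [
    [[0, 0, 0.004], [0, 0, 0]],
    [[0, 0, 0.003], [0, 0, 0]],
    [[0, 0, 0.002], [0, 0, 0]],
    [[0, 0, 0], [0, 0, 0]],
    [[0, 0, 0], [0, 0, 0]]
  ]
}}

```text
time_s: 16.2
ee_pos: [498.7, 163.1, 87.9]
ee_rot: [-180.0, 0.0, 95.2]
force: [0.4, 0.2, -1.5]
gripper_width: 39.0
gripper_force: 25.0
```

>>> {"api": "send_rows", "payload": {
  "deltas": [
    [[0, 0, 0.002], [0, 0, 0]],
    [[0, 0, 0.0015], [0, 0, 0]],
    [[0, 0, 0], [0, 0, 0]],
    [[0, 0, 0], [0, 0, 0]]
  ]
}}

```text
time_s: 16.6
ee_pos: [498.9, 163.5, 87.2]
ee_rot: [179.9, -0.0, 95.2]
force: [-1.8, 0.7, 5.4]
gripper_width: 39.2
gripper_force: 25.0
```

The reel has touched the floor. I'll release it and rise.

>>> {"api": "send_rows", "payload": {
  "deltas": [
    [[0, 0, 0], [0, 0, 0]],
    [[0, 0, 0], [0, 0, 0]],
    [[0, 0, 0], [0, 0, 0]],
    [[0, 0, 0], [0, 0, 0]],
    [[0, 0, 0], [0, 0, 0]],
    [[0, 0, 0], [0, 0, 0]],
    [[0, 0, 0], [0, 0, 0]],
    [[0, 0, 0], [0, 0, 0]]
  ],
  "grip": 0
}}

```text
time_s: 17.4
ee_pos: [498.7, 163.1, 86.2]
ee_rot: [180.0, 0.0, 95.2]
force: [-0.7, -0.4, 1.0]
gripper_width: 91.2
gripper_force: 0.0
```

>>> {"api": "send_rows", "payload": {
  "deltas": [
    [[0, 0, -0.01], [0, 0, 0]],
    [[0, 0, -0.03], [0, 0, 0]],
    [[0, 0, -0.06], [0, 0, 0]],
    [[0, 0, -0.09], [0, 0, 0]],
    [[0, 0, -0.09], [0, 0, 0]],
    [[0, 0, -0.06], [0, 0, 0]],
    [[0, 0, 0], [0, 0, 0]],
    [[0, 0, 0], [0, 0, 0]],
    [[0, 0, 0], [0, 0, 0]]
  ]
}}

```text
time_s: 18.3
ee_pos: [497.8, 162.9, 254.9]
ee_rot: [-179.9, 0.0, 95.2]
force: [0.5, 0.7, 0.3]
gripper_width: 91.2
gripper_force: 0.0
```

Run:
```python
from h import *
im=grab_frame("scene");s=state();print(s["ee_pos"],s["force"],s["gripper_width"])
m=T("scene","reel",proj("scene",[[499,163,50]])[0],25)
print(fit({"scene":m},lambda p:reel(p,6),[499,163]))
cv2.imwrite("pics/s4.png",cv2.resize(im[60:240,220:400],None,fx=3.2,fy=3.2)[:,:,::-1])
```

```text
[497.8246968  162.84166433 254.66970253] [ 0.18417077 -0.21899836 -0.81525013] 91.00456589105868
(array([500.59665358, 164.16073114]), np.float64(-0.9294894060437652))
```

View pics/s4.png

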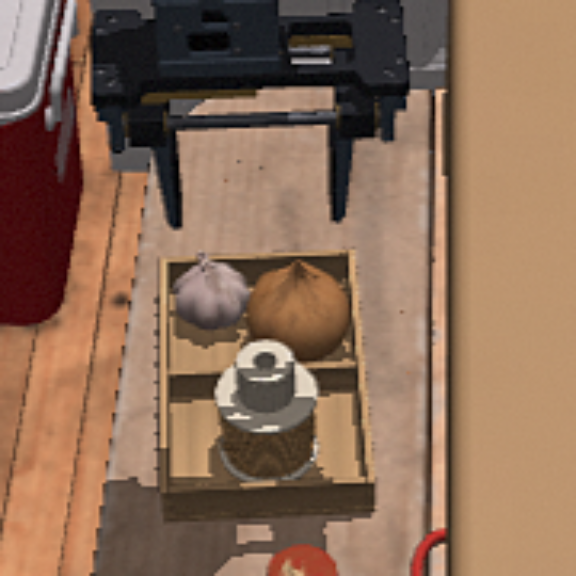

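The reel stands upright in the middle of the empty half, around crop pixel (267,410). The onion and garlic haven't moved, and the gripper is clear.

```bash
python3 -c "
from workcell import *
print(job_done())"
```

```text
the job is handed in; nothing more can be done
None
```

The reel came free of the cross pin without forcing, was set down upright near the middle of the tray's empty half and released; I handed the job in at about 18 s, and no verdict came back.

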